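Fit a gear-housing cover and true its edge with a straightedge

TASK

Fit the loose cover plate over the two studs of the gear housing that is bolted to the bench, so that it lies flat on the housing, and let go of it. Then stand the straightedge on the bench, lengthwise and centred along the housing's smooth front face (the long one towards the robot), and press it flush against that face, so that it pushes the overhanging cover edge back level with the face; leave it standing there, flush. Leave the two loose bevel gears on the bench where they lie.

Things in the scene. Friction and masses are not known exactly. Their poses are not given: they have to be found in the camera images.
- housing: Open gear housing, dark casting with bright machined rim, bolted down: 96 (x) by 150 (y) by 40 mm high. Origin: centre of underside, on the bench; x points away from the robot, y along its length, z up. Its flat top is at z = 40 mm. Low feet (20 mm high with bolts) reach y = +-99 mm, a shaft end at the back x = +70 mm. Two upright 10 mm studs at x = 0, y = +-60 mm rise 29 mm above the top, tips tapered.
- front_face (a point): Middle of the housing's smooth machined front face, half-way up (z = 20 mm). The face is upright and flat, 150 mm long (y) by 40 mm high, at housing x = -48 mm, facing the robot. Axes as the housing's. Take care: pegs on the wall, 0.53 m above the bench, have their tips at x = 0.54, y = -0.15 and x = 0.48, y = +0.02 m in the robot's frame; carry things low and keep the wrist clear.
- cover_mid (a point): Loose steel cover, 0.35 to 0.7 kg: plate 102 (x) by 150 (y) by 8 mm, 18 mm holes at x = 0, y = +-60 mm; mid-top a dark boss 36 (x) by 70 (y) mm, 24 mm high, gripped across x, with an 8 mm high hex plug on it (40 mm in all). Point: on its middle axis, 20 mm above its underside. z up; same either way round. Holes centred on the studs, it overhangs the front face by 3 mm; the holes let it be pushed 4 mm any way (under 10 N).
- straightedge_mid (a point): Aluminium straightedge standing on the bench, 0.5 kg, 80 mm high: I-section beam 18 mm thick (x), 170 mm long (y), 48 mm high, flat sides at x = +-9 mm; on it, mid-length, a black grip 14 mm thick (x), 100 mm long, from 48 to 80 mm above its underside. Point: its middle, 40 mm above its underside. z up; same either way round.
- bevel_gear_1: Bevel gear, 56 mm across, 26 mm high; not to be shifted. Origin: centre of its underside.
- bevel_gear_2: Another such bevel gear, 56 mm across, 26 mm high; not to be shifted. Origin: centre of its underside.
There are look-alikes about, which are no part of the job. There is more than one size of the part that bears cover_mid; the job needs the larger.

How it is judged:
By the outcome, as a careful person would: the job done as asked, in the order asked, and still so for the second after the job is handed in, with the robot touching nothing.
It also fails if it takes over 51 s, if anything falls off the work surface, if the arm or the gripper's body presses on something with over 40 N, if the wrist force passes 120 N, or if a joint passes its speed limit or range.

ROBOT

A 6-joint arm with a two-finger parallel gripper is mounted at the origin on the work surface; the furniture and walls round the work are solid. World frame = base frame: x ahead of the robot, y to its left, z up, the work surface at z = 0. Lengths are in m, angles in rad, forces in N, time in s.
With the tool pointing down it reaches from about 0.375 to 0.9 m from the base axis. Payload 3.1 kg.
Tool frame: the origin (TCP) lies midway between the tips of the shut fingers; the grasp point (between the pads) lies 19 mm behind it (grip_depth is the distance from the TCP to the grasp point, in m); y points along the fingers, z is the direction in which the jaws open and shut, and the axes are right-handed (so a half turn about y gives the same grasp; the last joint's range is limited). The gripper opens to 85 mm and grips with 20 to 120 N. Pads are 22 mm wide; open, the fingers measure 114 mm over their backs; the gripper's body (76 mm by 85 mm) begins 54 mm behind the grasp point. The pads swing forward as they close: fully open they stand 13 mm farther back than shut.
Start: joints at [1.107, 0.527, 1.433, -0, 1.181, -0.178], TCP at [0.176, 0.6, 0.231] pointing down, gripper open.
Joint ranges: [-3.08, 3.08], [-0.75, 2.2], [0.22, 2.44], [-1.43, 4.57], [0, 2.65], [-2.85, 2.85]. Speed limits (rad/s): [2.79, 2.79, 3.14, 3.14, 3.14, 3.14].

INTERFACE

Orientations are given as a unit quaternion [x, y, z, w].
In Python, from station import sense, snapshot, camera_model, sign_off, grip_depth gives the robot as it stands.
- The arm moves only by the tool play_rows, never from a script. Its argument "deltas" is a list of rows, each a list of 6 numbers: the shift along the tool's x, y, z in m, then the turn, a rotation vector about the tool's x, y, z in rad. A call has 1 to 12 rows; each row is the pose to reach, as a shift and turn from the pose commanded when the call began, along the tool's axes at that moment; what a row does not reach only later rows make up. A row lasts 1/10 s, in which the tool goes at most 50 mm and 8.59 degrees, less where a joint would pass 70% of its speed; a pose out of reach is approached as far as the arm can. A call with a gripper value outside its range is refused whole. "gripper" is the finger opening in m, from 0 to 0.0854, set as the call begins (left out, the last holds). The fingers move at their own pace and stop on an object; "force" is the grip in N (left out, the last holds). Time passes only in rows, so rows that repeat a pose let the fingers close. It gives the time, the measured TCP pose, the force and the opening at its end, in the units of the state.
- sense(): the state, without advancing time (a new reading comes with each control period).
- snapshot(name): name is "scene" or "top"; returns the picture (400x640x3 uint8, red, green, blue); there is no depth.
- camera_model(name): a dict with "fx", "fy", "cx", "cy" (pixels), "distortion" ([k1, k2, p1, p2, k3] as OpenCV has them; the pictures are not rectified), "camera_from_world" (4x4, takes a point from world to camera coordinates). Camera axes: x right, y up, looking along -z (the intrinsics and any distortion apply to the point x, -y, -z); pixel columns grow to the right and rows downward; lengths in m; the calibration is good to about 2 mm. A picture is of the moment at which its call begins. camera_model takes no time and is no camera call.
- sign_off(): hands the job in, once; it reports no verdict.
The state is a dict: "t": time; "q": joint angles; "qd": joint speeds; "tau": joint torques, N m; "tcp_pos": TCP position; "tool_rot": TCP orientation; "force": force on the tool from outside, world axes, zero at the start; "ft_torque": the same for the moment, N m; "finger_gap": opening from 0.0 (shut) to 1.0 (fully open).
Only numpy, scipy, OpenCV 4.12 (cv2) and the standard library are available. Lean on these libraries where they do the work, as an engineer would, in place of code of your own. Each camera call takes 0.05 s, during which the arm holds its last target.

## Working session

There is one attempt and no reset: what is moved stays moved. The work goes in short steps, Python scripts to look and compute and a tool call to move; the robot and the scene stay as the last step left them, time stands still between calls to the robot, and variables do not carry over. Pictures are saved under pics/ and viewed, and the job is handed in when it is done.

Besides the shell and the picture viewer there is one more tool, called after ">>>" as name(argument=value, ...), one argument or row to a line, values as JSON. play_rows: Moves the arm, as the interface text tells. Its arguments: {"type":"object","properties":{"deltas":{"type":"array"},"gripper":{"type":"number"},"force":{"type":"number"}},"required":["deltas"]}

```bash
mkdir -p pics; cat > h.py <<'E'
import numpy as np, cv2
from station import sense, snapshot, camera_model, sign_off, grip_depth
def save(n,img): cv2.imwrite('pics/'+n,cv2.cvtColor(img,cv2.COLOR_RGB2BGR))
def KD(c):
    m=camera_model(c); return np.array([[m['fx'],0,m['cx']],[0,m['fy'],m['cy']],[0,0,1.]]),np.array(m['distortion'],float),np.array(m['camera_from_world'])
def proj(c,P):
    K,D,T=KD(c); P=np.atleast_2d(np.array(P,float)); q=P@T[:3,:3].T+T[:3,3]; q=q*[1,-1,-1]
    return cv2.projectPoints(q,np.zeros(3),np.zeros(3),K,D)[0][:,0]
def unproj(c,uv,z):
    K,D,T=KD(c); u=cv2.undistortPoints(np.array(uv,float).reshape(-1,1,2),K,D)[:,0]
    d=np.c_[u[:,0],-u[:,1],-np.ones(len(u))]@T[:3,:3]; o=-T[:3,:3].T@T[:3,3]
    return o+d*((np.broadcast_to(z,len(u))-o[2])/d[:,2])[:,None]
E
python3 - <<'E'
from h import *
for c in('scene','top'):
    im=snapshot(c); save(c+'0.png',im)
    K,D,T=KD(c); print(c,K[0,0],K[:2,2],D,-T[:3,:3].T@T[:3,3])
s=sense(); print(s, grip_depth)
E
```

```text
scene 399.9340010345016 [317.02406973 203.52337997] [0.00149062 0.         0.         0.         0.        ] [-0.06118296 -0.53705258  0.69327684]
top 460.0427415028923 [321.3558185  196.76611507] [-0.11962521  0.          0.          0.          0.        ] [ 0.35027897 -0.22659617  1.1122857 ]
{'t': 0.1, 'q': array([ 1.10749181e+00,  5.28356464e-01,  1.43375505e+00, -4.46771473e-05,
        1.18139867e+00, -1.78525930e-01]), 'qd': array([ 0.0020163 , -0.00323874, -0.00256253, -0.00013986,  0.00021597,
        0.00067478]), 'tau': array([ 3.05408748e-04, -4.43306422e+01, -1.78588378e+01, -1.97035706e-04,
        3.82992293e-03, -6.20148541e-06]), 'tcp_pos': array([0.17530224, 0.59925196, 0.23044784]), 'tool_rot': array([ 0.70059917, -0.10053855,  0.10013857, -0.69930327]), 'force': array([ 0.40859426,  1.60818768, -0.22912853]), 'ft_torque': array([-0.03612011,  0.03307422,  0.01109001]), 'finger_gap': 1.0011041976898256} 0.0187
```

View pics/scene0.png

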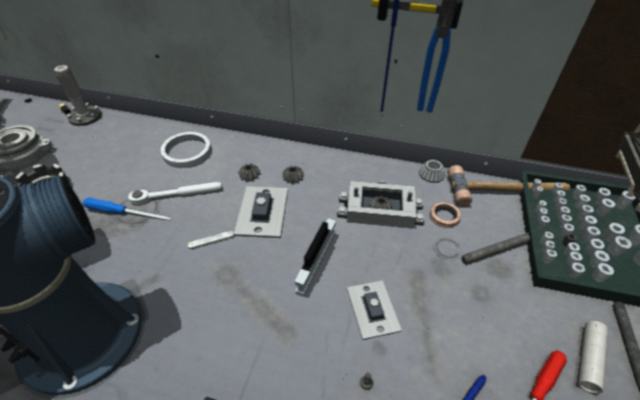

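View pics/top0.png

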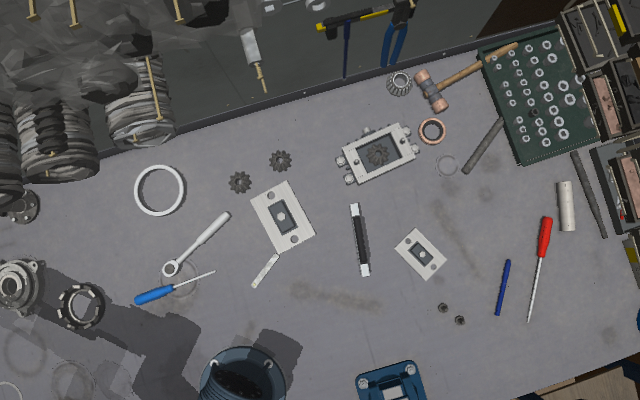

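```bash
python3 - <<'E'
from h import *
im=cv2.cvtColor(cv2.imread('pics/top0.png'),cv2.COLOR_BGR2RGB)
save('c1.png',cv2.resize(im[110:290,220:460],None,fx=3.3,fy=3.3,interpolation=cv2.INTER_CUBIC)[:600])
im=cv2.cvtColor(cv2.imread('pics/scene0.png'),cv2.COLOR_BGR2RGB)
save('c2.png',cv2.resize(im[150:345,225:435],None,fx=3,fy=3,interpolation=cv2.INTER_CUBIC))
E
```

```text
(no output)
```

View pics/c1.png

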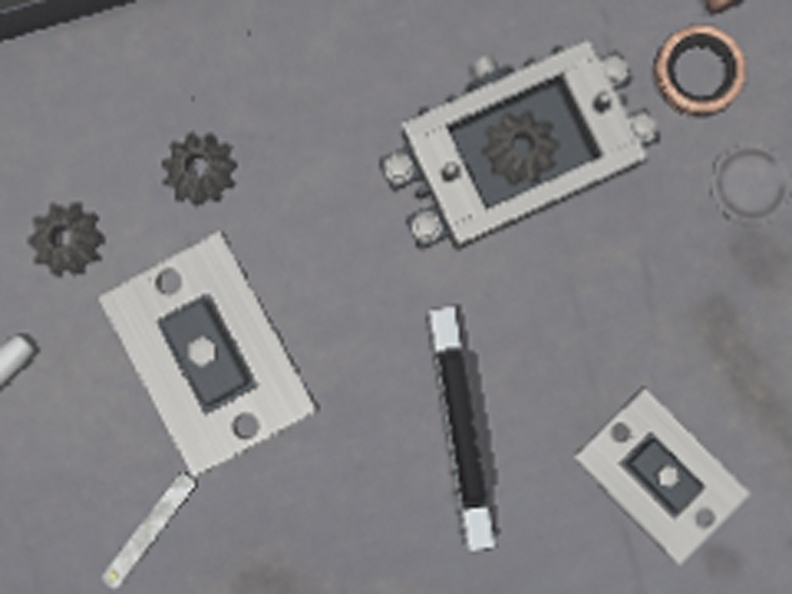

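View pics/c2.png

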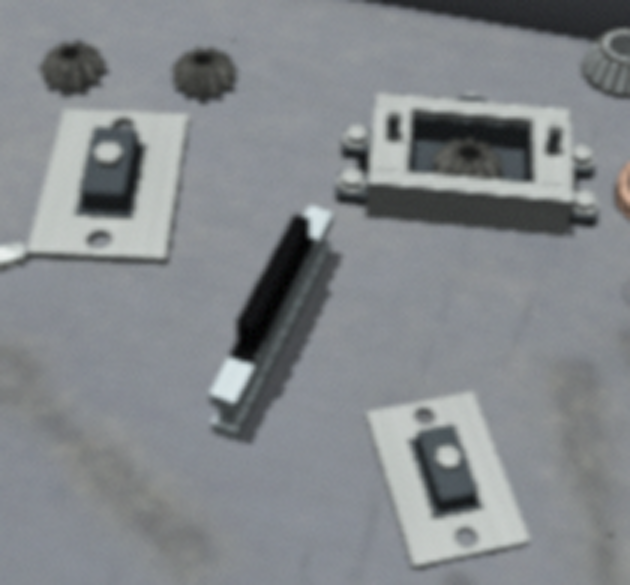

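```bash
cat > fit.py <<'E'
from h import *
from scipy.optimize import least_squares
def sub(img,pts,w=3):
    g=cv2.cvtColor(img,cv2.COLOR_RGB2GRAY)
    p=np.array(pts,np.float32).reshape(-1,1,2); return cv2.cornerSubPix(g,p.copy(),(w,w),(-1,-1),(3,30,.01))[:,0]
def rect(x,y,a,hx,hy,z): # corners order: (-,-),(-,+),(+,+),(+,-)
    c,s=np.cos(a),np.sin(a); L=np.array([[-hx,-hy],[-hx,hy],[hx,hy],[hx,-hy]])
    return np.c_[L@np.array([[c,s],[-s,c]])+[x,y],np.full(4,z)]
def fit(obs,x0): # obs: list (cam, modelfn(x)->pts, pix)
    f=lambda p:np.concatenate([(proj(c,m(p))-px).ravel() for c,m,px in obs])
    r=least_squares(f,x0,loss='soft_l1'); return r.x,f(r.x)
E
python3 - <<'E'
from fit import *
T=cv2.cvtColor(cv2.imread('pics/top0.png'),cv2.COLOR_BGR2RGB);S=cv2.cvtColor(cv2.imread('pics/scene0.png'),cv2.COLOR_BGR2RGB)
t=lambda L:np.array(L)/3.3+[220,110]
s=lambda L:np.array(L)/3+[225,150]
# housing; order front-right(-,-): y- is right in image
H=t([(648,155),(462,243),(403,125),(588,42)]); C=t([(320,408),(195,475),(98,297),(220,232)])
E=t([(495,546),(468,552),(428,310),(457,306)])
for n,q,z in(('H',H,.04),('C',C,.008),('E',E,.048)):
    qs=sub(T,q); P=unproj('top',qs,z); P0=unproj('top',q,z)
    print(n,(qs-q).round(1).tolist(),'\n',P0[:,:2].round(4).tolist(),np.linalg.norm(np.diff(P0[[0,1,2,3,0]],axis=0),axis=1).round(4),'\n',P[:,:2].round(4).tolist(),np.linalg.norm(np.diff(P[[0,1,2,3,0]],axis=0),axis=1).round(4),P.mean(0))
Hs=s([(573,188),(370,183),(375,95),(570,108)]);Cs=s([(168,260),(30,252),(65,110),(190,114)])
for n,q,z in(('H',Hs,.04),('C',Cs,.008)):
    P0=unproj('scene',q,z);print(n,P0[:,:2].round(4).tolist(),np.linalg.norm(np.diff(P0[[0,1,2,3,0]],axis=0),axis=1).round(4),P0.mean(0))
E
```

```text
H [[-0.8, -0.4], [-1.4, 0.0], [-0.9, -0.3], [-0.4, -0.9]] 
 [[0.5439, -0.4273], [0.4835, -0.292], [0.5698, -0.2523], [0.6277, -0.3877]] [0.1481 0.095  0.1472 0.0927] 
 [[0.5449, -0.4254], [0.4836, -0.2886], [0.5706, -0.2501], [0.6298, -0.3868]] [0.1499 0.0952 0.149  0.0933] [ 0.55723192 -0.33772508  0.04      ]
C [[-1.9, -0.5], [-0.7, 0.7], [-0.3, -0.3], [-1.0, -0.7]] 
 [[0.3693, -0.1875], [0.3226, -0.0957], [0.454, -0.0258], [0.4999, -0.1165]] [0.103  0.1489 0.1017 0.1487] 
 [[0.3706, -0.1831], [0.321, -0.0941], [0.4548, -0.025], [0.5017, -0.1141]] [0.1019 0.1506 0.1007 0.1481] [ 0.41202465 -0.10405898  0.008     ]
E [[-0.5, -0.8], [0.1, -0.9], [0.2, 0.2], [-1.1, -0.2]] 
 [[0.2701, -0.3086], [0.2664, -0.2897], [0.4356, -0.2663], [0.438, -0.2867]] [0.0192 0.1709 0.0206 0.1693] 
 [[0.272, -0.3075], [0.2684, -0.2899], [0.4353, -0.2667], [0.4385, -0.2842]] [0.0179 0.1684 0.0178 0.1682] [ 0.35354817 -0.28705795  0.048     ]
H [[0.5559, -0.4225], [0.4846, -0.2922], [0.57, -0.252], [0.6343, -0.3899]] [0.1485 0.0943 0.1521 0.0849] [ 0.56120243 -0.33917374  0.04      ]
C [[0.3691, -0.1887], [0.3238, -0.0974], [0.456, -0.0279], [0.5042, -0.1186]] [0.102  0.1494 0.1027 0.1522] [ 0.41326753 -0.10814     0.008     ]
```

```bash
cat >> fit.py <<'E'
from scipy.optimize import minimize
def efit(img,cam,x0,hx,hy,z,edges=(0,1,2,3)):
    g=cv2.GaussianBlur(cv2.cvtColor(img,cv2.COLOR_RGB2GRAY).astype(np.float32),(0,0),0.6)
    u=np.linspace(.06,.94,60)[:,None]
    def samp(x,d):
        R=rect(*x,hx+d,hy+d,z); v=[]
        for i in edges: v.append(proj(cam,R[i]+(R[(i+1)%4]-R[i])*u))
        q=np.concatenate(v).astype(np.float32); return cv2.remap(g,q[:,0],q[:,1],cv2.INTER_LINEAR)[:,0]if 0 else cv2.remap(g,q[:,:1].copy(),q[:,1:].copy(),cv2.INTER_LINEAR)[:,0]
    f=lambda x:-(np.abs(samp(x,-.002)-samp(x,.002))).mean()
    best=None
    for k in range(5):
        s=np.array([[0,0,0],[.004,0,0],[0,.004,0],[0,0,.04]])*(1 if k%2==0 else -1)+np.array(x0 if best is None else best.x)
        r=minimize(f,s[0],method='Nelder-Mead',options=dict(initial_simplex=s,xatol=1e-5,fatol=1e-3))
        if best is None or r.fun<best.fun: best=r
    return best.x,best.fun
E
python3 - <<'E'
from fit import *
T=cv2.cvtColor(cv2.imread('pics/top0.png'),cv2.COLOR_BGR2RGB);S=cv2.cvtColor(cv2.imread('pics/scene0.png'),cv2.COLOR_BGR2RGB)
# yaw: y axis = (-sin a, cos a)
for n,x0,hx,hy,z in(('H',(.557,-.339,np.arctan2(.0605,.1355)),.048,.075,.04),('C',(.412,-.106,np.arctan2(-.131,.071)),.051,.075,.008),('E',(.353,-.2875,np.arctan2(-.168,.0215)),.009,.085,.048)):
    for c,im in(('top',T),('scene',S)):
        for e in((0,1,2,3),):
            x,f=efit(im,c,x0,hx,hy,z,e); print(n,c,x.round(4),np.degrees(x[2]).round(2),round(f,1))
E
```

```text
Traceback (most recent call last):
  File "fit.py", line 24, in efit
    r=minimize(f,s[0],method='Nelder-Mead',options=dict(initial_simplex=s,xatol=1e-5,fatol=1e-3))
  File "fit.py", line 20, in <lambda>
    f=lambda x:-(np.abs(samp(x,-.002)-samp(x,.002))).mean()
                                      ~~~~^^^^^^^^
  File "fit.py", line 18, in samp
    for i in edges: v.append(proj(cam,R[i]+(R[(i+1)%4]-R[i])*u))
                             ~~~~^^^^^^^^^^^^^^^^^^^^^^^^^^^^^^
  File "h.py", line 7, in proj
    K,D,T=KD(c); P=np.atleast_2d(np.array(P,float)); q=P@T[:3,:3].T+T[:3,3]; q=q*[1,-1,-1]
          ~~^^^
  File "h.py", line 5, in KD
    m=camera_model(c); return np.array([[m['fx'],0,m['cx']],[0,m['fy'],m['cy']],[0,0,1.]]),np.array(m['distortion'],float),np.array(m['camera_from_world'])
ValueError: time passes only in moves, steps and waits
```

Need to cache the camera model.

```bash
sed -i 's/^def KD/import functools\n@functools.lru_cache\ndef KD/' h.py
cat > m1.py <<'E'
from fit import *
T=cv2.cvtColor(cv2.imread('pics/top0.png'),cv2.COLOR_BGR2RGB);S=cv2.cvtColor(cv2.imread('pics/scene0.png'),cv2.COLOR_BGR2RGB)
for n,x0,hx,hy,z in(('H',(.557,-.339,np.arctan2(.0605,.1355)),.048,.075,.04),('C',(.412,-.106,np.arctan2(-.131,.071)),.051,.075,.008),('E',(.353,-.2875,np.arctan2(-.168,.0215)),.009,.085,.048)):
    for c,im in(('top',T),('scene',S)):
        for e in((0,1,2,3),):
            x,f=efit(im,c,x0,hx,hy,z,e); print(n,c,x.round(4),np.degrees(x[2]).round(2),round(f,1))
print(sense()['t'])
E
python3 m1.py
```

```text
H top [ 0.5578 -0.3381  0.4107] 23.53 -60.1
H scene [ 0.5584 -0.3388  0.407 ] 23.32 -41.0
C top [ 0.4116 -0.104  -1.0941] -62.69 -48.6
C scene [ 0.4133 -0.1038 -1.092 ] -62.57 -35.5
E top [ 0.3535 -0.287  -1.4316] -82.02 -55.1
E scene [ 0.3539 -0.2837 -1.3839] -79.29 -51.5
0.1
```

```bash
cat > plan.py <<'E'
# commanded-pose bookkeeping: state file cmd.json {p,yaw}; tool x=(cos,sin,0) dir etc.
import json,numpy as np
from scipy.spatial.transform import Rotation as Ro
def Rt(yaw): # tool z along yaw, tool y down
    z=np.array([np.cos(yaw),np.sin(yaw),0]);y=np.array([0,0,-1.]);return np.c_[np.cross(y,z),y,z]
def load(): return json.load(open('cmd.json'))
def store(p,yaw): json.dump(dict(p=list(p),yaw=yaw),open('cmd.json','w'))
def plan(p,yaw_deg): # print delta row
    c=load();R=Rt(c['yaw']); d=R.T@(np.array(p)-c['p']); dy=(np.radians(yaw_deg)-c['yaw']+np.pi)%(2*np.pi)-np.pi
    print('row [%.4f,%.4f,%.4f,0,%.3f,0]'%(*d,-dy),'dist %.3f turn %.1f'%(np.linalg.norm(d),np.degrees(dy)))
def did(dx,dy,dz,ry):
    c=load();R=Rt(c['yaw']); store((np.array(c['p'])+R@[dx,dy,dz]).tolist(),c['yaw']-ry)
    c=load();print('cmd',np.round(c['p'],4),np.degrees(c['yaw']).round(2))
def show():
    from station import sense
    s=sense();R=Ro.from_quat(s['tool_rot']).as_matrix();c=load()
    print('t',s['t'],'p',s['tcp_pos'].round(4),'yaw',np.degrees(np.arctan2(R[1,2],R[0,2])).round(2),'y',R[:,1].round(4),'F',s['force'].round(1),'gap',round(s['finger_gap']*85.4,1),'q',s['q'].round(2))
    print('cmd-meas',(np.array(c['p'])-s['tcp_pos']).round(4))
E
python3 - <<'E'
from plan import *
from h import *
store([.176,.6,.231],0)
show()
im=cv2.cvtColor(cv2.imread('pics/top0.png'),cv2.COLOR_BGR2RGB)
print(unproj('top',[(240,182),(280,159)],.02)[:,:2].round(3))
E
```

```text
t 0.1 p [0.1753 0.5993 0.2304] yaw 73.68 y [-8.0e-04 -1.7e-03 -1.0e+00] F [ 0.4  1.6 -0.2] gap 85.5 q [ 1.11  0.53  1.43 -0.    1.18 -0.18]
cmd-meas [0.0007 0.0007 0.0006]
[[ 0.497 -0.005]
 [ 0.551 -0.102]]
```

```bash
python3 - <<'E'
from plan import *
store([.176,.6,.231],np.radians(73.63))
plan([.42,.25,.18],5)
E
```

```text
row [0.3328,0.0510,-0.2670,0,1.198,0] dist 0.430 turn -68.6
```

>>> play_rows(
  deltas=[
    [0.333,0.051,-0.267,0,1.2,0],
    [0.333,0.051,-0.267,0,1.2,0],
    [0.333,0.051,-0.267,0,1.2,0],
    [0.333,0.051,-0.267,0,1.2,0],
    [0.333,0.051,-0.267,0,1.2,0],
    [0.333,0.051,-0.267,0,1.2,0],
    [0.333,0.051,-0.267,0,1.2,0],
    [0.333,0.051,-0.267,0,1.2,0],
    [0.333,0.051,-0.267,0,1.2,0],
    [0.333,0.051,-0.267,0,1.2,0],
    [0.333,0.051,-0.267,0,1.2,0],
    [0.333,0.051,-0.267,0,1.2,0],
  ],
  gripper=0.085,
  force=60,
)

```text
t: 1.3
tcp_pos: [0.4193, 0.2506, 0.1802]
tool_rot: [0.521, -0.478, 0.478, -0.521]
force: [0.8, 0.1, 0.4]
finger_gap: 0.994
```

```bash
python3 - <<'E'
from plan import *
did(.333,.051,-.267,1.2); show()
plan([.412,-.104,.10],-62.65)
E
```

```text
cmd [0.4202 0.25   0.18  ] 4.88
t 1.3 p [0.4193 0.2506 0.1802] yaw 4.98 y [-8.e-04  1.e-04 -1.e+00] F [0.8 0.1 0.4] gap 84.9 q [0.31 0.42 1.82 0.   0.9  0.22]
cmd-meas [ 0.0009 -0.0006 -0.0002]
row [0.3520,0.0800,-0.0383,0,1.179,0] dist 0.363 turn -67.5
```

>>> play_rows(
  deltas=[
    [0.352,0.08,-0.038,0,1.18,0],
    [0.352,0.08,-0.038,0,1.18,0],
    [0.352,0.08,-0.038,0,1.18,0],
    [0.352,0.08,-0.038,0,1.18,0],
    [0.352,0.08,-0.038,0,1.18,0],
    [0.352,0.08,-0.038,0,1.18,0],
    [0.352,0.08,-0.038,0,1.18,0],
    [0.352,0.08,-0.038,0,1.18,0],
    [0.352,0.08,-0.038,0,1.18,0],
    [0.352,0.08,-0.038,0,1.18,0],
    [0.352,0.08,-0.038,0,1.18,0],
  ],
)

```text
t: 2.4
tcp_pos: [0.4123, -0.102, 0.1006]
tool_rot: [-0.169, 0.687, -0.687, 0.169]
force: [0.4, -0.1, -0.8]
finger_gap: 0.997
```

```bash
python3 - <<'E'
from plan import *
from h import *
did(.352,.08,-.038,1.18); show()
plan([.412,-.104,.011],-62.65)
save('s1.png',cv2.resize(snapshot('scene')[150:345,180:400],None,fx=3,fy=3))
E
```

```text
cmd [ 0.4123 -0.104   0.1   ] -62.73
t 2.4 p [ 0.4123 -0.102   0.1006] yaw -62.41 y [-4.e-04  4.e-04 -1.e+00] F [ 0.4 -0.1 -0.8] gap 85.2 q [-0.51  0.51  2.04  0.    0.59  0.58]
cmd-meas [ 0.     -0.002  -0.0006]
row [0.0003,0.0890,-0.0001,0,-0.001,0] dist 0.089 turn 0.1
```

View pics/s1.png

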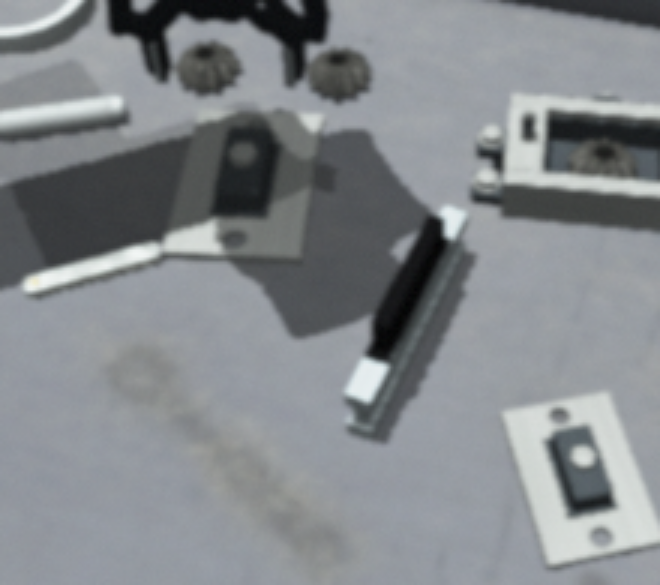

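>>> play_rows(
  deltas=[
    [0,0.04,0,0,0,0],
    [0,0.06,0,0,0,0],
    [0,0.075,0,0,0,0],
    [0,0.082,0,0,0,0],
    [0,0.087,0,0,0,0],
    [0,0.087,0,0,0,0],
    [0,0.087,0,0,0,0],
  ],
)

```text
t: 3.15
tcp_pos: [0.4128, -0.1038, 0.0138]
tool_rot: [0.167, -0.687, 0.687, -0.168]
force: [0.2, 0.8, -1.2]
finger_gap: 0.996
```

>>> play_rows(
  deltas=[
    [0,0,0,0,0,0],
    [0,0,0,0,0,0],
    [0,0,0,0,0,0],
    [0,0,0,0,0,0],
    [0,0,0,0,0,0],
    [0,0,0,0,0,0],
    [0,0,0,0,0,0],
  ],
  gripper=0.02,
  force=60,
)

```text
t: 3.85
tcp_pos: [0.4128, -0.1042, 0.0139]
tool_rot: [0.167, -0.687, 0.687, -0.167]
force: [0.2, -0.7, 6.1]
finger_gap: 0.407
```

```bash
python3 - <<'E'
from plan import *
did(0,.087,0,0); show()
E
```

```text
cmd [ 0.4123 -0.104   0.013 ] -62.73
t 3.85 p [ 0.4128 -0.1042  0.0139] yaw -62.7 y [ 1.e-03 -5.e-04 -1.e+00] F [ 0.2 -0.7  6.1] gap 34.8 q [-0.51  0.72  2.08  0.    0.34  0.58]
cmd-meas [-0.0005  0.0002 -0.0009]
```

```bash
python3 - <<'E'
from plan import *
plan([.412,-.104,.12],-62.65)
did(0,-.107,0,0)
plan([.558,-.3385,.12],23.45)
E
```

```text
row [0.0003,-0.1070,-0.0001,0,-0.001,0] dist 0.107 turn 0.1
cmd [ 0.4123 -0.104   0.12  ] -62.73
row [-0.0221,0.0000,0.2752,0,-1.504,0] dist 0.276 turn 86.2
```

>>> play_rows(
  deltas=[
    [0,-0.01,0,0,0,0],
    [0,-0.03,0,0,0,0],
    [0,-0.06,0,0,0,0],
    [0,-0.09,0,0,0,0],
    [0,-0.107,0,0,0,0],
    [0,-0.107,0,0,0,0],
  ],
)

```text
t: 4.45
tcp_pos: [0.4134, -0.1044, 0.1224]
tool_rot: [0.166, -0.686, 0.688, -0.168]
force: [0.5, 0.8, -4.2]
finger_gap: 0.404
```

>>> play_rows(
  deltas=[
    [-0.0011,0,0.014,0,-0.08,0],
    [-0.0033,0,0.042,0,-0.22,0],
    [-0.0055,0,0.07,0,-0.36,0],
    [-0.0078,0,0.098,0,-0.5,0],
    [-0.01,0,0.126,0,-0.65,0],
    [-0.0122,0,0.154,0,-0.8,0],
    [-0.0145,0,0.182,0,-0.95,0],
    [-0.0167,0,0.21,0,-1.1,0],
    [-0.019,0,0.238,0,-1.24,0],
    [-0.021,0,0.26,0,-1.38,0],
    [-0.022,0,0.272,0,-1.47,0],
    [-0.022,0,0.275,0,-1.504,0],
  ],
)

```text
t: 5.65
tcp_pos: [0.5579, -0.3391, 0.1177]
tool_rot: [-0.592, 0.388, -0.387, 0.592]
force: [-0.5, -0.2, -3.4]
finger_gap: 0.408
```

>>> play_rows(
  deltas=[
    [0,0,0,0,0,0],
    [0,0,0,0,0,0],
  ],
)

```text
t: 5.85
tcp_pos: [0.5569, -0.337, 0.1184]
tool_rot: [-0.591, 0.39, -0.386, 0.591]
force: [-0.1, -0.2, -4.0]
finger_gap: 0.404
```

```bash
python3 - <<'E'
from plan import *
from h import *
did(-.022,0,.275,-1.504); show()
for c,(a,b,e,d) in(('top',(80,240,280,480)),('scene',(100,260,290,470))):
    im=snapshot(c); save(c+'2.png',im); save(c+'2c.png',cv2.resize(im[a:b,e:d],None,fx=3.5,fy=3.5,interpolation=cv2.INTER_CUBIC))
E
```

```text
cmd [ 0.5578 -0.3384  0.12  ] 23.44
t 5.85 p [ 0.5569 -0.337   0.1184] yaw 23.44 y [-0.0032  0.0029 -1.    ] F [-0.1 -0.2 -4. ] gap 34.5 q [-0.72  0.7   1.45  0.    1.   -1.12]
cmd-meas [ 0.0009 -0.0013  0.0016]
```

View pics/top2c.png

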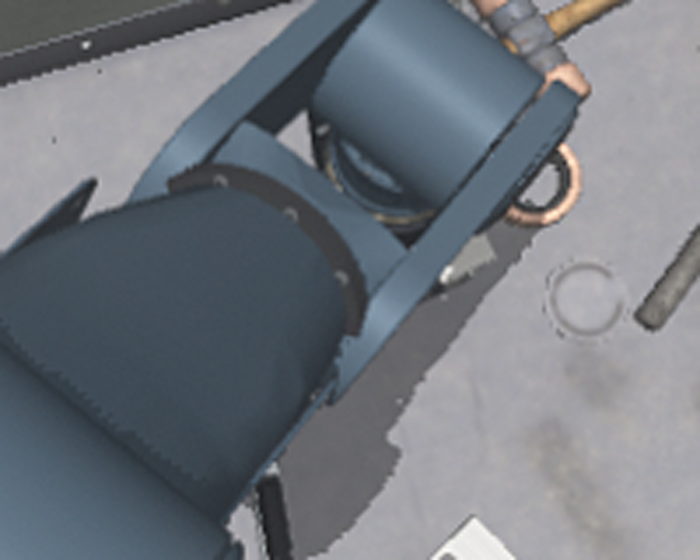

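View pics/scene2c.png

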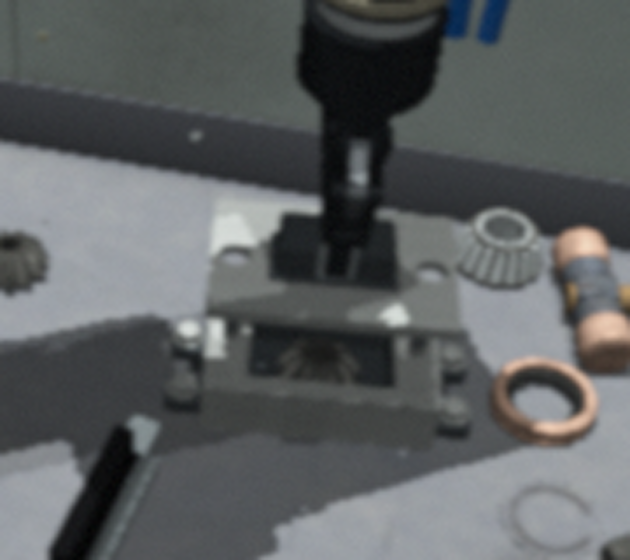

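```bash
python3 - <<'E'
from fit import *
s=lambda L:np.array(L)/3.5+[290,100]
P=unproj('scene',s([(237,256),(432,272)]),.113);print(P.round(4),np.linalg.norm(P[0]-P[1]),P.mean(0),np.degrees(np.arctan2(-(P[0]-P[1])[0],(P[0]-P[1])[1])))
S=cv2.cvtColor(cv2.imread('pics/scene2.png'),cv2.COLOR_BGR2RGB)
a=np.radians(23.45);R=np.array([[np.cos(a),-np.sin(a)],[np.sin(a),np.cos(a)]])
for z in(.108,.1135,.118):
  x,f=efit(S,'scene',(.557,-.338,a),.051,.075,z);print(z,x.round(4),np.degrees(x[2]).round(2),f)
# studs & holes from the first scene view
S0=cv2.cvtColor(cv2.imread('pics/scene0.png'),cv2.COLOR_BGR2RGB);T0=cv2.cvtColor(cv2.imread('pics/top0.png'),cv2.COLOR_BGR2RGB)
def mark(im,c,h,z,hole,n,box):
    b=im.copy();k=5;a0,a1,e0,e1=box;b=cv2.resize(b[a0:a1,e0:e1],None,fx=k,fy=k,interpolation=cv2.INTER_CUBIC)
    x,y,a=h;R=np.array([[np.cos(a),-np.sin(a)],[np.sin(a),np.cos(a)]])
    for L in([0,.06],[0,-.06]):
        q=proj(c,[[*(R@L+[x,y]),z]])[0]; q=((q-[e0,a0]+.5)*k).astype(int); cv2.circle(b,tuple(int(v) for v in q),4,(255,0,0),-1)
    save(n,b)
mark(T0,'top',(.558,-.3385,a),.069,0,'st_t.png',(110,200,320,440))
mark(S,'scene',(*x[:2],x[2]),.1135,0,'ho_s.png',(130,240,320,440))
E
```

```text
[[ 0.5315 -0.2859  0.113 ]
 [ 0.5788 -0.3942  0.113 ]] 0.11820454686175964 [ 0.55514231 -0.34006307  0.113     ] 23.577952711059243
0.108 [ 0.5573 -0.3375  0.4543] 26.03 -18.41817283630371
0.1135 [ 0.5523 -0.3393  0.4596] 26.33 -18.37932777404785
0.118 [ 0.5472 -0.341   0.4682] 26.82 -18.083829879760742
```

View pics/st_t.png

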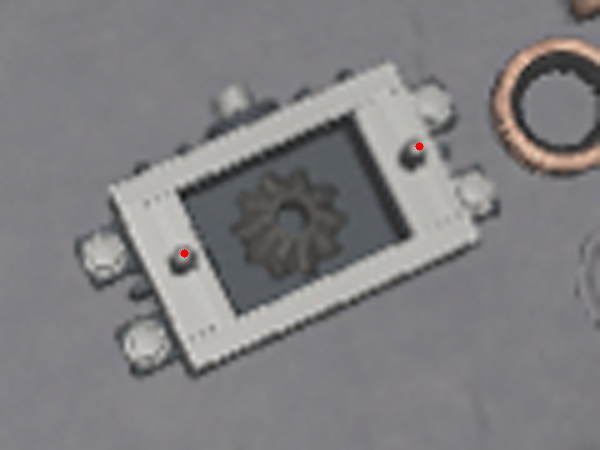

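View pics/ho_s.png

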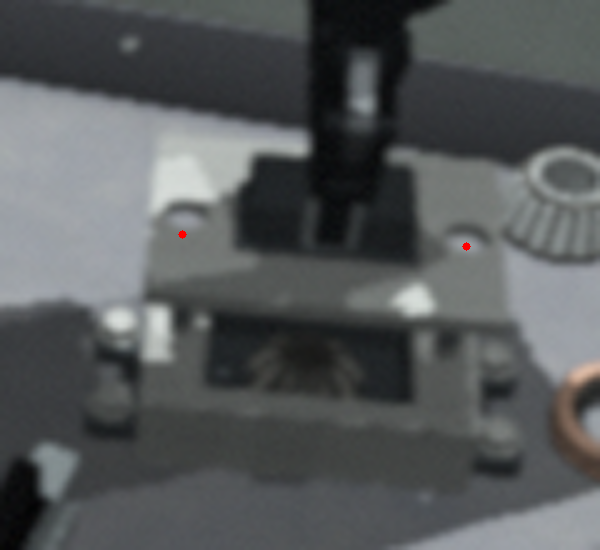

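```bash
python3 - <<'E'
from fit import *
S=cv2.cvtColor(cv2.imread('pics/scene2.png'),cv2.COLOR_BGR2RGB)
k=6;a0,a1,e0,e1=(145,230,330,440)
b=cv2.resize(S[a0:a1,e0:e1],None,fx=k,fy=k,interpolation=cv2.INTER_CUBIC)
x,y,a,zb=.5569,-.337,np.radians(23.45),.1045
R=np.array([[np.cos(a),-np.sin(a)],[np.sin(a),np.cos(a)]])
def pl(L,z,col,closed=True):
    W=np.c_[np.array(L)@R.T+[x,y],np.full(len(L),z)]
    q=((proj('scene',W)-[e0,a0]+.5)*k*8).astype(np.int32); cv2.polylines(b,[q.reshape(-1,1,2)],closed,col,1,cv2.LINE_AA,3)
t=np.linspace(0,2*np.pi,40,endpoint=False)
for s in(-1,1):
    pl(np.c_[.009*np.cos(t),.009*np.sin(t)+.06*s],zb+.008,(255,0,0)); pl(np.c_[.009*np.cos(t),.009*np.sin(t)+.06*s],zb,(0,0,255))
r=[(-.051,-.075),(-.051,.075),(.051,.075),(.051,-.075)]
pl(r,zb+.008,(255,0,0));pl(r,zb,(0,0,255))
r=[(-.018,-.035),(-.018,.035),(.018,.035),(.018,-.035)]
pl(r,zb+.032,(0,255,0)); pl(r,zb+.008,(0,255,0))
save('ov.png',b)
E
```

```text
(no output)
```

View pics/ov.png

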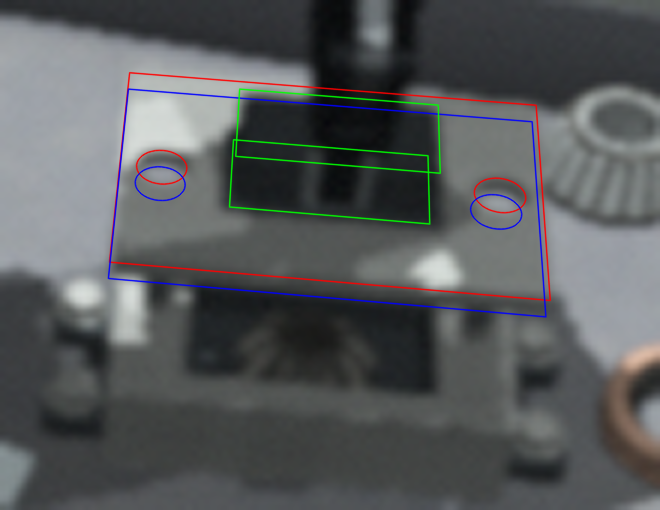

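>>> play_rows(
  deltas=[
    [0.001,0.01,0,0,0,0],
    [0.001,0.025,0,0,0,0],
    [0.001,0.032,0,0,0,0],
    [0.001,0.038,0,0,0,0],
    [0.001,0.044,0,0,0,0],
    [0.001,0.048,0,0,0,0],
    [0.001,0.048,0,0,0,0],
  ],
)

```text
t: 6.65
tcp_pos: [0.5584, -0.3389, 0.0716]
tool_rot: [-0.591, 0.388, -0.387, 0.591]
force: [-0.4, -0.3, -4.3]
finger_gap: 0.408
```

```bash
python3 - <<'E'
from plan import *
from h import *
did(.001,.048,0,0); show()
for c,(a,b,e,d) in(('scene',(100,260,290,470)),):
    im=snapshot(c); save(c+'3.png',im); save(c+'3c.png',cv2.resize(im[a:b,e:d],None,fx=3.5,fy=3.5,interpolation=cv2.INTER_CUBIC))
E
```

```text
cmd [ 0.5582 -0.3393  0.072 ] 23.44
t 6.65 p [ 0.5584 -0.3389  0.0716] yaw 23.49 y [-9.e-04  8.e-04 -1.e+00] F [-0.4 -0.3 -4.3] gap 34.8 q [-0.72  0.76  1.47 -0.    0.91 -1.13]
cmd-meas [-0.0001 -0.0004  0.0004]
```

View pics/scene3c.png

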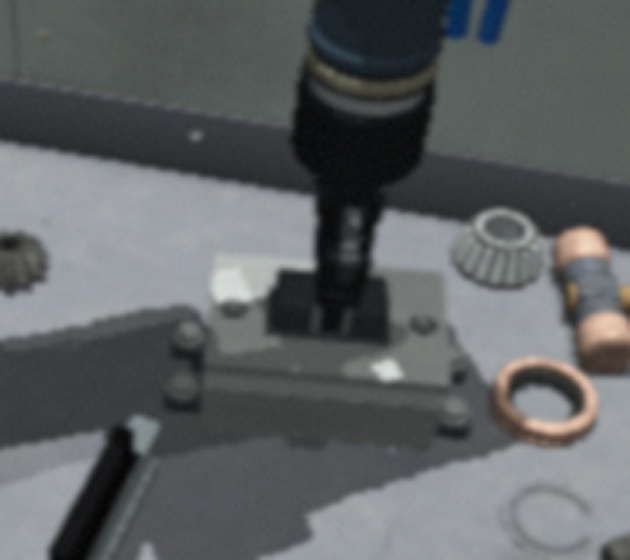

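>>> play_rows(
  deltas=[
    [0,0.005,0,0,0,0],
    [0,0.01,0,0,0,0],
    [0,0.014,0,0,0,0],
    [0,0.017,0,0,0,0],
    [0,0.018,0,0,0,0],
    [0,0.018,0,0,0,0],
  ],
)

```text
t: 7.3
tcp_pos: [0.5586, -0.3391, 0.0542]
tool_rot: [-0.591, 0.388, -0.388, 0.591]
force: [-0.5, 0.9, -3.8]
finger_gap: 0.405
```

>>> play_rows(
  deltas=[
    [0,0.0006,0,0,0,0],
    [0,0.0012,0,0,0,0],
    [0,0.0018,0,0,0,0],
    [0,0.0018,0,0,0,0],
  ],
)

```text
t: 7.7
tcp_pos: [0.5589, -0.3393, 0.0539]
tool_rot: [0.591, -0.387, 0.388, -0.591]
force: [-2.5, 1.7, 5.1]
finger_gap: 0.402
```

>>> play_rows(
  deltas=[
    [0,0,0,0,0,0],
    [0,0,0,0,0,0],
    [0,0,0,0,0,0],
    [0,0,0,0,0,0],
    [0,0,0,0,0,0],
  ],
  gripper=0.07,
)

```text
t: 8.2
tcp_pos: [0.5587, -0.3392, 0.0524]
tool_rot: [0.591, -0.388, 0.388, -0.591]
force: [-0.2, 1.0, 0.7]
finger_gap: 0.821
```

>>> play_rows(
  deltas=[
    [0,-0.02,0,0,0,0],
    [0,-0.05,0,0,0,0],
    [0,-0.09,0,0,0,0],
    [0,-0.12,0,0,0,0],
  ],
)

```text
t: 8.6
tcp_pos: [0.5591, -0.3395, 0.1745]
tool_rot: [0.591, -0.387, 0.388, -0.591]
force: [0.8, -0.7, -0.1]
finger_gap: 0.821
```

```bash
python3 - <<'E'
from plan import *
did(0,.018,0,0);did(0,.0018,0,0);did(0,-.12,0,0); show()
plan([.3536,-.2868,.14],-82)
E
```

```text
cmd [ 0.5582 -0.3393  0.054 ] 23.44
cmd [ 0.5582 -0.3393  0.0522] 23.44
cmd [ 0.5582 -0.3393  0.1722] 23.44
t 8.6 p [ 0.5591 -0.3395  0.1745] yaw 23.49 y [ 0.0013 -0.0011 -1.    ] F [ 0.8 -0.7 -0.1] gap 70.1 q [-0.72  0.63  1.41  0.    1.1  -1.13]
cmd-meas [-0.0009  0.0002 -0.0023]
row [-0.1295,0.0322,-0.1669,0,1.840,0] dist 0.214 turn -105.4
```

>>> play_rows(
  deltas=[
    [-0.13,0.032,-0.167,0,1.84,0],
    [-0.13,0.032,-0.167,0,1.84,0],
    [-0.13,0.032,-0.167,0,1.84,0],
    [-0.13,0.032,-0.167,0,1.84,0],
    [-0.13,0.032,-0.167,0,1.84,0],
    [-0.13,0.032,-0.167,0,1.84,0],
    [-0.13,0.032,-0.167,0,1.84,0],
    [-0.13,0.032,-0.167,0,1.84,0],
    [-0.13,0.032,-0.167,0,1.84,0],
    [-0.13,0.032,-0.167,0,1.84,0],
    [-0.13,0.032,-0.167,0,1.84,0],
    [-0.13,0.032,-0.167,0,1.84,0],
  ],
  gripper=0.055,
)

```text
t: 9.8
tcp_pos: [0.3538, -0.2867, 0.1406]
tool_rot: [0.062, -0.704, 0.705, -0.062]
force: [0.0, -0.0, 0.4]
finger_gap: 0.641
```

>>> play_rows(
  deltas=[
    [0,0,0,0,0,0],
    [0,0,0,0,0,0],
  ],
)

```text
t: 10.0
tcp_pos: [0.3538, -0.2865, 0.1406]
tool_rot: [0.065, -0.704, 0.704, -0.065]
force: [0.2, -0.6, -1.1]
finger_gap: 0.646
```

```bash
python3 - <<'E'
from plan import *
from fit import *
did(-.13,.032,-.167,1.84); show()
for c,(a,b,e,d) in(('top',(110,210,300,460)),('scene',(140,300,260,460))):
    im=snapshot(c); save(c+'4.png',im); save(c+'4c.png',cv2.resize(im[a:b,e:d],None,fx=3.5,fy=3.5,interpolation=cv2.INTER_CUBIC))
    for hx,hy,z in((.051,.075,.048),):
        x,f=efit(im,c,(.558,-.3385,np.radians(23.45)),hx,hy,z);print(c,x.round(4),np.degrees(x[2]).round(2),f)
plan([.3536,-.2868,.054],-82)
E
```

```text
cmd [ 0.3533 -0.2864  0.1402] -81.99
t 10.0 p [ 0.3538 -0.2865  0.1406] yaw -79.46 y [ 2.e-04 -3.e-04 -1.e+00] F [ 0.2 -0.6 -1.1] gap 55.2 q [-0.93  0.46  1.94 -0.    0.75  0.46]
cmd-meas [-0.0004  0.0001 -0.0004]
top [ 0.5578 -0.3383  0.4108] 23.53 -60.94388198852539
scene [ 0.5596 -0.3407  0.4078] 23.37 -40.5977897644043
row [-0.0002,0.0862,0.0004,0,0.000,0] dist 0.086 turn -0.0
```

View pics/top4c.png

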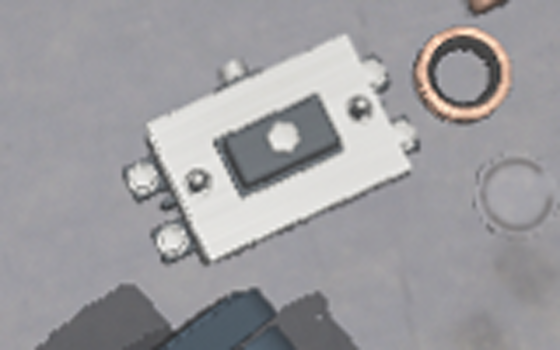

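View pics/scene4c.png

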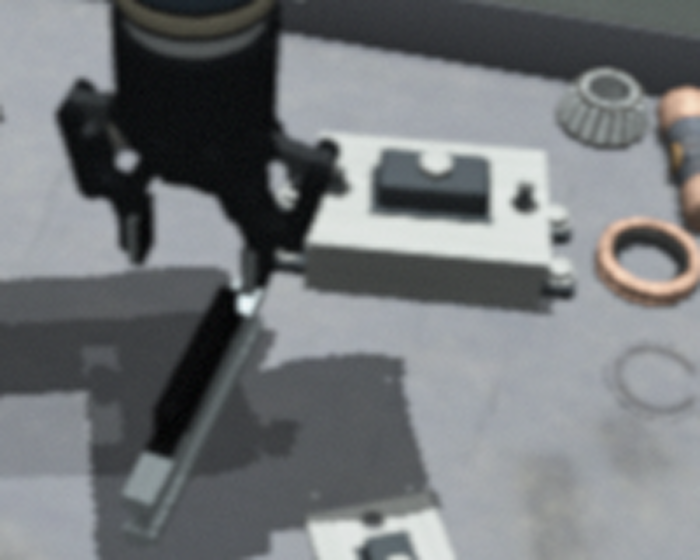

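>>> play_rows(
  deltas=[
    [0,0.02,0,0,0.042,0],
    [0,0.05,0,0,0.042,0],
    [0,0.07,0,0,0.042,0],
    [0,0.08,0,0,0.042,0],
    [0,0.085,0,0,0.042,0],
    [0,0.085,0,0,0.042,0],
  ],
)

```text
t: 10.7
tcp_pos: [0.3537, -0.2865, 0.0553]
tool_rot: [-0.049, 0.706, -0.705, 0.049]
force: [0.2, -0.5, -0.1]
finger_gap: 0.647
```

```bash
python3 - <<'E'
from plan import *
c=load(); store(c['p'],np.radians(23.44-12*8.59))
did(0,.085,0,.042); show()
E
```

```text
cmd [ 0.3533 -0.2864  0.0552] -82.05
t 10.7 p [ 0.3537 -0.2865  0.0553] yaw -82.02 y [-3.e-04  4.e-04 -1.e+00] F [ 0.2 -0.5 -0.1] gap 55.3 q [-0.93  0.63  1.99 -0.    0.52  0.5 ]
cmd-meas [-0.0004  0.0001 -0.0001]
```

>>> play_rows(
  deltas=[
    [0,0,0,0,0,0],
    [0,0,0,0,0,0],
    [0,0,0,0,0,0],
    [0,0,0,0,0,0],
    [0,0,0,0,0,0],
    [0,0,0,0,0,0],
    [0,0,0,0,0,0],
  ],
  gripper=0.0,
  force=60,
)

```text
t: 11.4
tcp_pos: [0.354, -0.2868, 0.0564]
tool_rot: [0.049, -0.705, 0.706, -0.049]
force: [-0.2, 0.6, 6.5]
finger_gap: 0.151
```

```bash
python3 - <<'E'
from plan import *
show()
from fit import *
for c,(a,b,e,d) in(('scene',(140,300,260,460)),):
    im=snapshot(c); save(c+'5.png',im); save(c+'5c.png',cv2.resize(im[a:b,e:d],None,fx=3.5,fy=3.5,interpolation=cv2.INTER_CUBIC))
E
```

```text
t 11.4 p [ 0.354  -0.2868  0.0564] yaw -82.04 y [ 0.0011 -0.0014 -1.    ] F [-0.2  0.6  6.5] gap 12.9 q [-0.93  0.63  1.99  0.    0.52  0.5 ]
cmd-meas [-0.0007  0.0004 -0.0012]
```

View pics/scene5c.png

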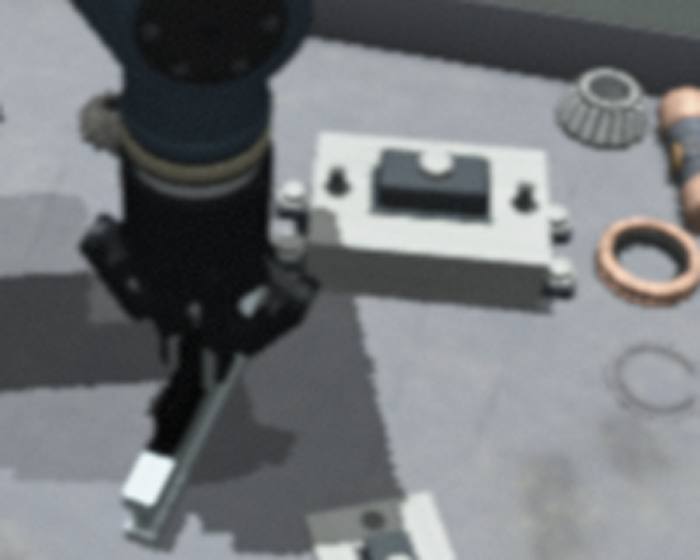

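```bash
python3 - <<'E'
from plan import *
did(0,-.05,0,0)
a=np.radians(23.45);H=np.array([.558,-.3385])
plan([.415,-.33,.105],-29.5); did(*[0,0,0,0])
E
```

```text
cmd [ 0.3533 -0.2864  0.1052] -82.05
row [-0.0551,0.0002,0.0517,0,-0.917,0] dist 0.076 turn 52.5
cmd [ 0.3533 -0.2864  0.1052] -82.05
```

>>> play_rows(
  deltas=[
    [0,-0.01,0,0,0,0],
    [0,-0.025,0,0,0,0],
    [0,-0.045,0,0,0,0],
    [0,-0.05,0,0,0,0],
  ],
)

```text
t: 11.85
tcp_pos: [0.3541, -0.2868, 0.107]
tool_rot: [0.049, -0.705, 0.706, -0.05]
force: [0.4, 0.5, -4.7]
finger_gap: 0.15
```

>>> play_rows(
  deltas=[
    [-0.004,0,0.003,0,-0.05,0],
    [-0.011,0,0.01,0,-0.18,0],
    [-0.02,0,0.018,0,-0.32,0],
    [-0.029,0,0.026,0,-0.46,0],
    [-0.038,0,0.034,0,-0.6,0],
    [-0.046,0,0.042,0,-0.74,0],
    [-0.052,0,0.049,0,-0.85,0],
    [-0.055,0,0.052,0,-0.917,0],
  ],
)

```text
t: 12.65
tcp_pos: [0.4157, -0.3306, 0.1049]
tool_rot: [-0.357, 0.61, -0.61, 0.357]
force: [0.6, 0.6, -4.5]
finger_gap: 0.144
```

```bash
python3 - <<'E'
from plan import *
did(-.055,0,.052,-.917); show()
plan([.4782,-.3731,.105],23.45)
E
```

```text
cmd [ 0.415  -0.3303  0.1052] -29.51
t 12.65 p [ 0.4157 -0.3306  0.1049] yaw -29.3 y [-2.e-04  2.e-04 -1.e+00] F [ 0.6  0.6 -4.5] gap 12.3 q [-0.88  0.59  1.78 -0.    0.77 -0.37]
cmd-meas [-0.0007  0.0003  0.0003]
row [0.0061,0.0002,0.0761,0,-0.924,0] dist 0.076 turn 53.0
```

>>> play_rows(
  deltas=[
    [0.0005,0,0.005,0,-0.08,0],
    [0.001,0,0.012,0,-0.21,0],
    [0.002,0,0.022,0,-0.35,0],
    [0.003,0,0.034,0,-0.49,0],
    [0.004,0,0.046,0,-0.63,0],
    [0.005,0,0.058,0,-0.76,0],
    [0.006,0,0.068,0,-0.86,0],
    [0.006,0,0.076,0,-0.924,0],
    [0.006,0,0.076,0,-0.924,0],
    [0.006,0,0.076,0,-0.924,0],
  ],
)

```text
t: 13.65
tcp_pos: [0.4777, -0.372, 0.1046]
tool_rot: [-0.591, 0.389, -0.387, 0.591]
force: [-0.4, 0.8, -4.8]
finger_gap: 0.149
```

```bash
python3 - <<'E'
from plan import *
from h import *
did(.006,0,.076,-.924); show()
for c,(a,b,e,d) in(('scene',(130,300,260,460)),('top',(100,260,280,480))):
    im=snapshot(c); save(c+'6.png',im); save(c+'6c.png',cv2.resize(im[a:b,e:d],None,fx=3.5,fy=3.5,interpolation=cv2.INTER_CUBIC))
E
```

```text
cmd [ 0.4782 -0.373   0.1052] 23.44
t 13.65 p [ 0.4777 -0.372   0.1046] yaw 23.37 y [-0.002   0.0021 -1.    ] F [-0.4  0.8 -4.8] gap 12.7 q [-0.85  0.67  1.59 -0.    0.89 -1.25]
cmd-meas [ 0.0005 -0.001   0.0006]
```

View pics/scene6c.png

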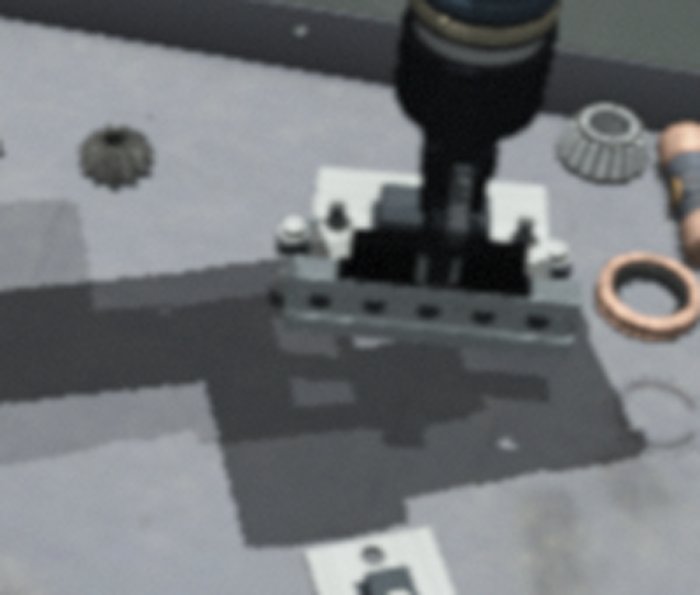

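View pics/top6c.png

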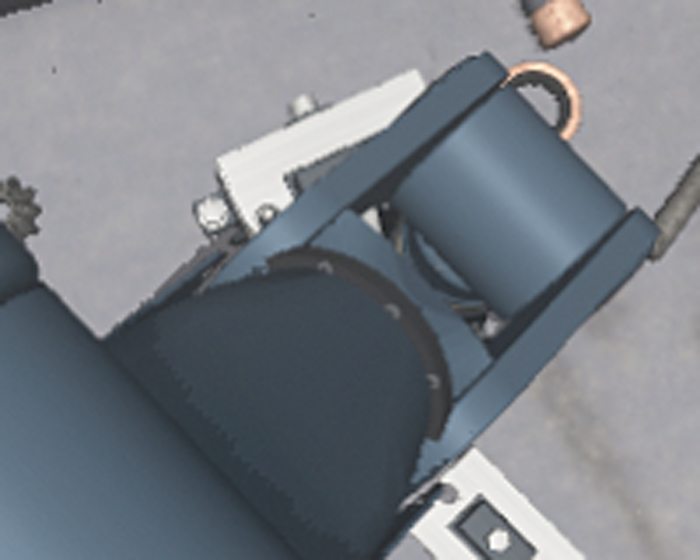

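```bash
cat > ov.py <<'E'
from fit import *
def ov(fn,out,box,k,pose,zb,cam='scene'):
    S=cv2.cvtColor(cv2.imread(fn),cv2.COLOR_BGR2RGB)
    a0,a1,e0,e1=box
    b=cv2.resize(S[a0:a1,e0:e1],None,fx=k,fy=k,interpolation=cv2.INTER_CUBIC)
    x,y,a=pose;R=np.array([[np.cos(a),-np.sin(a)],[np.sin(a),np.cos(a)]])
    def pl(hx,hy,z,col):
        L=np.array([(-hx,-hy),(-hx,hy),(hx,hy),(hx,-hy)])
        W=np.c_[L@R.T+[x,y],np.full(4,z)]
        q=((proj(cam,W)-[e0,a0]+.5)*k*8).astype(np.int32); cv2.polylines(b,[q.reshape(-1,1,2)],True,col,1,cv2.LINE_AA,3)
    pl(.009,.085,zb,(0,0,255));pl(.009,.085,zb+.048,(255,0,0));pl(.007,.05,zb+.08,(0,255,0))
    save(out,b)
E
python3 - <<'E'
from ov import *
ov('pics/scene6.png','ov6.png',(185,240,325,440),6,(.4777,-.372,np.radians(23.4)),.1046-.0560)
E
```

```text
(no output)
```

View pics/ov6.png

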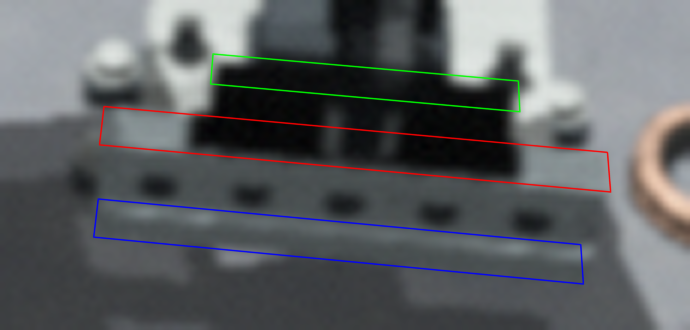

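>>> play_rows(
  deltas=[
    [0,0.015,0,0,0,0],
    [0,0.03,0,0,0,0],
    [0,0.04,0,0,0,0],
    [0,0.045,0,0,0,0],
    [0,0.047,0,0,0,0],
    [0,0.047,0,0,0,0],
  ],
)

```text
t: 14.35
tcp_pos: [0.4785, -0.373, 0.0583]
tool_rot: [-0.591, 0.388, -0.388, 0.591]
force: [-0.3, 0.2, -5.0]
finger_gap: 0.15
```

>>> play_rows(
  deltas=[
    [0,0.001,0,0,0,0],
    [0,0.002,0,0,0,0],
    [0,0.002,0,0,0,0],
  ],
)

```text
t: 14.65
tcp_pos: [0.4787, -0.3731, 0.0568]
tool_rot: [0.591, -0.388, 0.388, -0.591]
force: [-0.3, -0.3, -5.8]
finger_gap: 0.147
```

>>> play_rows(
  deltas=[
    [0,0.0005,0,0,0,0],
    [0,0.001,0,0,0,0],
    [0,0.0015,0,0,0,0],
    [0,0.0015,0,0,0,0],
  ],
)

```text
t: 15.05
tcp_pos: [0.4787, -0.3732, 0.0565]
tool_rot: [0.591, -0.388, 0.388, -0.591]
force: [-1.8, 1.6, 5.8]
finger_gap: 0.152
```

>>> play_rows(
  deltas=[
    [0,-0.0006,0.003,0,0,0],
    [0,-0.0006,0.008,0,0,0],
    [0,-0.0006,0.014,0,0,0],
    [0,-0.0006,0.019,0,0,0],
    [0,-0.0006,0.022,0,0,0],
    [0,-0.0006,0.022,0,0,0],
  ],
)

```text
t: 15.65
tcp_pos: [0.4997, -0.3646, 0.0565]
tool_rot: [0.592, -0.387, 0.388, -0.591]
force: [-2.7, -0.2, 6.8]
finger_gap: 0.15
```

```bash
python3 - <<'E'
from plan import *
from h import *
did(0,.047,0,0);did(0,.002,0,0);did(0,.0015,0,0);did(0,-.0006,.022,0); show()
for c,(a,b,e,d) in(('scene',(150,270,310,460)),):
    im=snapshot(c); save(c+'7.png',im); save(c+'7c.png',cv2.resize(im[a:b,e:d],None,fx=5,fy=5,interpolation=cv2.INTER_CUBIC))
E
```

```text
cmd [ 0.4782 -0.373   0.0582] 23.44
cmd [ 0.4782 -0.373   0.0562] 23.44
cmd [ 0.4782 -0.373   0.0547] 23.44
cmd [ 0.4983 -0.3642  0.0553] 23.44
t 15.65 p [ 0.4997 -0.3646  0.0565] yaw 23.48 y [ 0.0012 -0.0015 -1.    ] F [-2.7 -0.2  6.8] gap 12.8 q [-0.81  0.75  1.58 -0.    0.81 -1.22]
cmd-meas [-0.0014  0.0004 -0.0012]
```

View pics/scene7c.png

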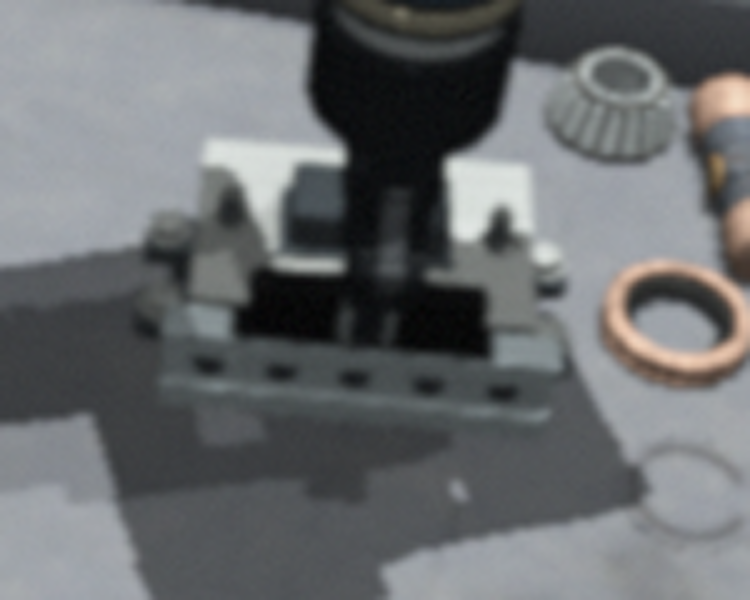

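>>> play_rows(
  deltas=[
    [0,0,0.001,0,0,0],
    [0,0,0.002,0,0,0],
    [0,0,0.003,0,0,0],
    [0,0,0.004,0,0,0],
    [0,0,0.005,0,0,0],
    [0,0,0.006,0,0,0],
    [0,0,0.006,0,0,0],
  ],
)

```text
t: 16.4
tcp_pos: [0.5039, -0.3629, 0.0565]
tool_rot: [0.592, -0.388, 0.388, -0.591]
force: [-6.1, -2.0, 6.1]
finger_gap: 0.15
```

```bash
python3 - <<'E'
from plan import *
did(0,0,.006,0); show()
from station import sense
print(sense()['ft_torque'])
E
```

```text
cmd [ 0.5039 -0.3618  0.0553] 23.44
t 16.4 p [ 0.5039 -0.3629  0.0565] yaw 23.5 y [-0.0011 -0.002  -1.    ] F [-6.1 -2.   6.1] gap 12.8 q [-0.8   0.75  1.57 -0.    0.82 -1.21]
cmd-meas [-0.      0.001  -0.0012]
[-0.43878364  1.22859568 -0.01229993]
```

>>> play_rows(
  deltas=[
    [0,0,0.0005,0,0,0],
    [0,0,0.001,0,0,0],
    [0,0,0.0015,0,0,0],
    [0,0,0.002,0,0,0],
    [0,0,0.002,0,0,0],
  ],
)

```text
t: 16.9
tcp_pos: [0.5048, -0.3625, 0.0565]
tool_rot: [0.593, -0.388, 0.387, -0.59]
force: [-7.7, -4.1, 7.2]
finger_gap: 0.149
```

>>> play_rows(
  deltas=[
    [0,0,0.0005,0,0,0],
    [0,0,0.001,0,0,0],
    [0,0,0.001,0,0,0],
  ],
)

```text
t: 17.2
tcp_pos: [0.5056, -0.3621, 0.0565]
tool_rot: [0.593, -0.388, 0.387, -0.59]
force: [-8.6, -2.9, 7.6]
finger_gap: 0.15
```

>>> play_rows(
  deltas=[
    [0,0,0.0005,0,0,0],
    [0,0,0.001,0,0,0],
    [0,0,0.0015,0,0,0],
    [0,0,0.0015,0,0,0],
  ],
)

```text
t: 17.6
tcp_pos: [0.5069, -0.3616, 0.0565]
tool_rot: [0.593, -0.388, 0.387, -0.59]
force: [-7.8, -5.2, 7.7]
finger_gap: 0.148
```

>>> play_rows(
  deltas=[
    [0,0,0.0005,0,0,0],
    [0,0,0.001,0,0,0],
    [0,0,0.0015,0,0,0],
    [0,0,0.0015,0,0,0],
  ],
)

```text
t: 18.0
tcp_pos: [0.507, -0.3615, 0.0565]
tool_rot: [0.593, -0.388, 0.386, -0.59]
force: [-12.1, -6.8, 9.2]
finger_gap: 0.151
```

```bash
python3 - <<'E'
from plan import *
did(0,0,.006,0); show()
from station import sense
print(sense()['ft_torque'])
from h import *
for c,(a,b,e,d) in(('scene',(150,270,310,460)),):
    im=snapshot(c); save(c+'8.png',im); save(c+'8c.png',cv2.resize(im[a:b,e:d],None,fx=5,fy=5,interpolation=cv2.INTER_CUBIC))
E
```

```text
cmd [ 0.5094 -0.3594  0.0553] 23.44
t 18.0 p [ 0.507  -0.3615  0.0565] yaw 23.56 y [-0.0055 -0.0027 -1.    ] F [-12.1  -6.8   9.2] gap 12.9 q [-0.8   0.75  1.56 -0.01  0.83 -1.2 ]
cmd-meas [ 0.0023  0.002  -0.0012]
[-1.02322936  2.29916523 -0.05210063]
```

View pics/scene8c.png

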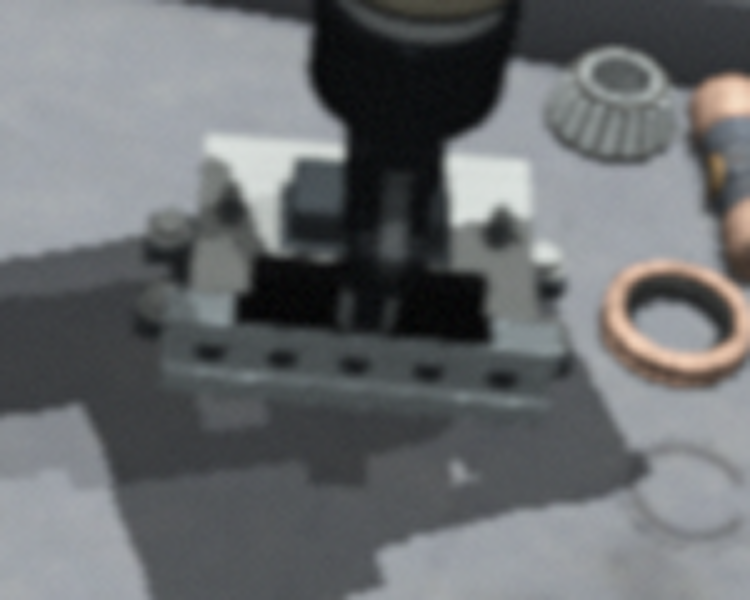

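>>> play_rows(
  deltas=[
    [0,0,0.0005,0.003,0,0],
    [0,0,0.001,0.006,0,0],
    [0,0,0.0015,0.008,0,0],
    [0,0,0.002,0.008,0,0],
    [0,0,0.002,0.008,0,0],
  ],
)

```text
t: 18.55
tcp_pos: [0.5071, -0.3614, 0.0565]
tool_rot: [0.592, -0.388, 0.387, -0.591]
force: [-16.4, -8.1, 10.4]
finger_gap: 0.151
```

```bash
python3 - <<'E'
from plan import *
show()
from station import sense
print(sense()['ft_torque'])
E
```

```text
t 18.55 p [ 0.5071 -0.3614  0.0565] yaw 23.61 y [-1.5e-03 -1.0e-04 -1.0e+00] F [-16.4  -8.1  10.4] gap 12.9 q [-0.8   0.75  1.56 -0.    0.83 -1.21]
cmd-meas [ 0.0023  0.002  -0.0012]
[-1.60484251  3.19822017 -0.0402009 ]
```

>>> play_rows(
  deltas=[
    [0,0,-0.001,0,0,0],
    [0,0,-0.002,0,0,0],
    [0,0,-0.002,0,0,0],
  ],
)

```text
t: 18.85
tcp_pos: [0.5069, -0.3615, 0.0565]
tool_rot: [-0.591, 0.387, -0.388, 0.592]
force: [-11.7, -5.9, 8.7]
finger_gap: 0.146
```

>>> play_rows(
  deltas=[
    [0,0,0,0,0,0],
    [0,0,0,0,0,0],
    [0,0,0,0,0,0],
    [0,0,0,0,0,0],
    [0,0,0,0,0,0],
  ],
  gripper=0.032,
  force=30,
)

```text
t: 19.35
tcp_pos: [0.5102, -0.3592, 0.0554]
tool_rot: [-0.589, 0.386, -0.39, 0.594]
force: [-0.1, 0.4, -0.2]
finger_gap: 0.376
```

```bash
python3 - <<'E'
from plan import *
show()
E
```

```text
t 19.35 p [ 0.5102 -0.3592  0.0554] yaw 23.46 y [ 0.0076  0.0032 -1.    ] F [-0.1  0.4 -0.2] gap 32.1 q [-0.8   0.76  1.56  0.01  0.82 -1.21]
cmd-meas [-0.0008 -0.0003 -0.0001]
```

>>> play_rows(
  deltas=[
    [0,-0.005,-0.003,0,0,0],
    [0,-0.02,-0.004,0,0,0],
    [0,-0.05,-0.004,0,0,0],
    [0,-0.09,-0.004,0,0,0],
    [0,-0.12,-0.004,0,0,0],
  ],
)

```text
t: 19.85
tcp_pos: [0.5056, -0.3621, 0.179]
tool_rot: [-0.589, 0.385, -0.391, 0.593]
force: [1.0, -0.1, 0.8]
finger_gap: 0.371
```

```bash
python3 - <<'E'
from plan import *
store([.5102-.004,-.3592-.002,.1754],np.radians(23.46))
show()
plan([.40,-.0,.18],23.46)
E
```

```text
t 19.85 p [ 0.5056 -0.3621  0.179 ] yaw 23.42 y [ 9.7e-03  9.0e-04 -1.0e+00] F [ 1.  -0.1  0.8] gap 31.7 q [-0.8   0.58  1.5   0.01  1.06 -1.22]
cmd-meas [ 0.0006  0.0009 -0.0036]
row [-0.3736,-0.0046,0.0464,0,-0.000,0] dist 0.377 turn 0.0
```

>>> play_rows(
  deltas=[
    [-0.03,0,0,0,0,0],
    [-0.07,0,0,0,0,0],
    [-0.12,0,0,0,0,0],
    [-0.17,0,0,0,0,0],
    [-0.22,0,0,0,0,0],
    [-0.25,0,0,0,0,0],
    [-0.26,0,0,0,0,0],
    [-0.26,0,0,0,0,0],
  ],
)

```text
t: 20.65
tcp_pos: [0.4019, -0.1224, 0.1765]
tool_rot: [-0.589, 0.385, -0.39, 0.594]
force: [0.7, -0.6, 0.4]
finger_gap: 0.374
```

```bash
python3 - <<'E'
from fit import *
for c,(a,b,e,d) in(('top',(110,220,310,460)),('scene',(150,270,310,460))):
    im=snapshot(c); save(c+'9.png',im); save(c+'9c.png',cv2.resize(im[a:b,e:d],None,fx=5,fy=5,interpolation=cv2.INTER_CUBIC))
    A=np.radians(23.5)
    for n,hx,hy,z,x0 in(('cover',.051,.075,.048,(.561,-.3375,A)),('edge',.009,.085,.048,(.506,-.362,A))):
        x,f=efit(im,c,x0,hx,hy,z);r=x[:2]-[.558,-.3385];print(c,n,x.round(4),np.degrees(x[2]).round(2),round(f,1),'in housing',(r@[[np.cos(A),-np.sin(A)],[np.sin(A),np.cos(A)]]).round(4))
E
```

```text
top cover [ 0.5606 -0.3371  0.4095] 23.47 -61.5 in housing [0.0029 0.0002]
top edge [ 0.5056 -0.3611  0.4137] 23.7 -67.0 in housing [-0.0571  0.0002]
scene cover [ 0.5625 -0.3377  0.406 ] 23.26 -26.2 in housing [ 0.0044 -0.0011]
scene edge [ 0.5069 -0.3621  0.4177] 23.93 -33.2 in housing [-0.0563 -0.0013]
```

View pics/top9c.png

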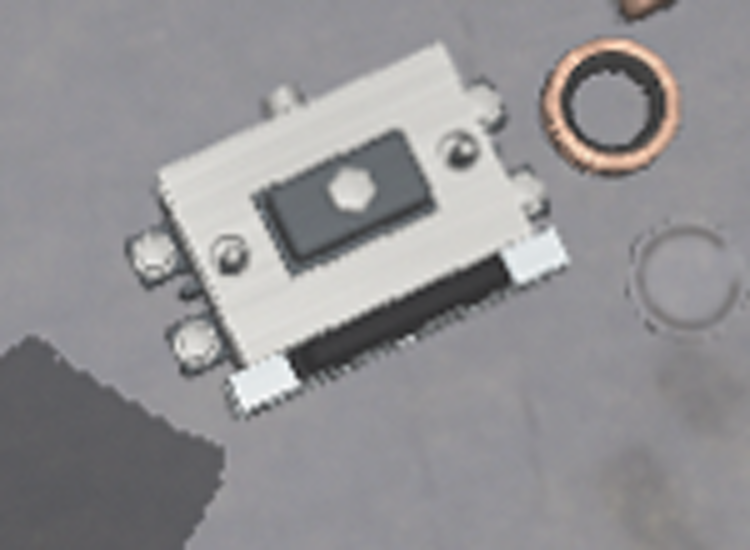

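View pics/scene9c.png

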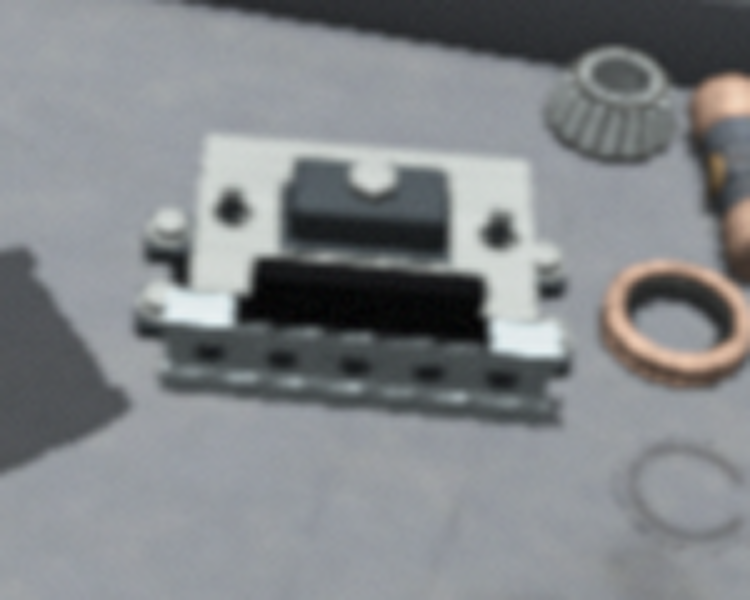

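```bash
python3 - <<'E'
from h import *
for c,pts in(('top',[(240,182),(280,159)]),('scene',[(250,172),(293,174)])):
    A=cv2.imread(f'pics/{c}0.png',0);B=cv2.imread(f'pics/{c}9.png',0)
    for u,v in pts:
        r=cv2.matchTemplate(B[v-22:v+22,u-22:u+22],A[v-14:v+14,u-14:u+14],cv2.TM_CCOEFF_NORMED);_,m,_,l=cv2.minMaxLoc(r);print(c,(u,v),round(m,3),'shift',l[0]-8,l[1]-8)
sign_off(); 
E
```

```text
top (240, 182) 0.496 shift 0 -8
top (280, 159) 0.999 shift 0 0
scene (250, 172) 0.625 shift 0 0
scene (293, 174) 0.998 shift 0 0
the job is handed in; nothing more can be done
```

The job is done and handed in at about 21 s of the 51 s allowed. The larger cover lies flat on the housing with both studs through its holes. The straightedge stands flush along the front face, and the gripper is clear of everything.

- **Cover:** It was lowered until the wrist force showed contact, then let go. In the top view, with the straightedge in place, it sits 2.9 mm back from the centred position. That puts its front edge at housing x = −48.1 mm, level with the face at −48 mm.
- **Straightedge:** I slid it along the bench and pressed it until it stopped against the face at about 18 N, then released it. The top view puts its middle at x = −57.1 mm (−57 is exactly flush), 0.2 mm off centre along the face and 0.2° out of parallel.
- **Disagreement between cameras:** The scene camera gave the cover 4.4 mm back, the straightedge at −56.3 mm and 1.3 mm off centre, and the two about 0.7° out of parallel. Most of this is within its 2 mm calibration, and its edges were less clear, so I went by the top view.
- **Bevel gears:** The right-hand gear matched its starting image exactly in both views. The check on the left-hand one was inconclusive (match scores only 0.50 and 0.63), probably because the parked arm or its shadow covered it. No move was planned near either gear, and I saw no unexpected contact forces.

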